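Close the girolle for the night: cheese, rind lid, scraper, bell

TASK

Put the girolle (the stand with a round wooden foot and an upright steel spindle) together for the night: slide the opened cheese onto the spindle, cover it with its loose rind lid, set the scraper on the spindle on top of the lid, and last stand the clear bell over it all, fully down on the wooden foot. Keep to that order and lower the bell gently, without letting it drop. Leave the jars, the whole grey cheese and the tape roll where they are.

Things in the scene. Friction and masses are not known exactly. Their poses are not given: they have to be found in the camera images.
- girolle: Stand, fixed: light wooden foot 150 mm across, 18 mm high; on it a steel plate 84 mm across, top at z = 23 mm (seat of the cheese; the bell's rim stands on the wood round it, z = 18 mm); in the centre an upright steel spindle 8 mm thick up to z = 97 mm, its last 14 mm tapering to 2.4 mm. Origin: centre of the foot's underside, z up. Yaw does not matter.
- cheese: Opened cheese, loose: drum 60 mm across, 44 mm high, brown rind, pale cut face on top, 16 mm hole right through its axis, 0.15 kg. Origin: centre of its underside, z up; yaw does not matter. Seated, its origin is 23 mm above the girolle's and the spindle stands 30 mm out of its top: grip its upper half, to keep the spindle clear of the gripper's body.
- rind_lid: Rind lid cut off that cheese, loose: flat brown disc 60 mm across, 14 mm thick, 16 mm hole right through, 45 g, lying right side up. Origin: centre of its underside, z up; yaw does not matter. In place its origin is 67 mm above the girolle's.
- scraper: Loose, 0.12 kg: upright steel hub 26 mm across, 34 mm high, 16 mm socket 28 mm deep in its underside; flat round blade under it, 3 mm high, 40 mm across, 30 mm out to its -x; crank 18 mm up to its +x with an upright dark knob 28 mm out, top at 43 mm. Origin: centre of the hub's underside, z up. Grip the hub across its y, over 4 mm up. In place: origin 81 mm above the girolle's, any yaw.
- bell: Clear plastic bell, loose, 0.2 kg, open below: 113 mm across the rim, 102 mm inside, 120 mm high, with a stem and a round dark knob 26 mm across at 128 to 150 mm height to lift it by. Origin: centre of the mouth at the rim, z up; yaw does not matter. In place its origin is 18 mm above the girolle's. Its rim must pass over the finished stack, 124 mm above the counter.
- mustard_jar: Bystander: a squat jar with a red lid, 62 mm across and 86 mm high, loose. Origin: centre of its underside.
- small_wheel: Bystander: a whole small grey drum cheese, 98 mm across and 60 mm high, without a hole, loose. Origin: centre of its underside.
- tape_roll: Bystander: a roll of paper tape lying flat, 73 mm across and 19 mm high, loose. Origin: centre of its underside.

How it is judged:
By the outcome, as a careful person would: the job done as asked, in the order asked, and still so for the second after the job is handed in, with the robot touching nothing.
It also fails if it takes over 120 s, if anything falls off the work surface, if the arm or the gripper's body presses on something with over 40 N, if the wrist force passes 120 N, or if a joint passes its speed limit or range.

ROBOT

A 7-joint arm with a two-finger parallel gripper is mounted at the origin on a cart in front of the work surface, level with it; the furniture and walls round the work are solid. World frame = base frame: x ahead of the robot, y to its left, z up, the work surface at z = 0. Lengths are in m, angles in rad, forces in N, time in s.
With the tool pointing down it reaches from about 0.4 to 0.875 m from the base axis. Payload 19.3 kg.
Tool frame: the origin (TCP) lies at the very end of the fingers, on their centre line; the grasp point (between the pads) lies 19 mm behind it; z points along the fingers, y is the direction in which the jaws open and shut (so a half turn about z gives the same grasp; the last joint's range is limited). The gripper opens to 85 mm and grips with 20 to 120 N. Pads are 22 mm wide; open, the fingers measure 114 mm over their backs; the gripper's body (76 mm by 85 mm) begins 54 mm behind the grasp point. The pads swing forward as they close: fully open they stand 13 mm farther back than shut.
Start: joints at [1.139, 0.521, -0.036, 1.599, 0.021, 1.021, -0.113], TCP at [0.221, -0.585, 0.231] pointing down, gripper open.
Joint ranges: [-2.91, 2.91], [-0.3, 2.13], [-1.5, 1.42], [0.17, 2.43], [-1.26, 4.41], [0.16, 1.93], [-2.52, 2.52]. Speed limits (rad/s): [1.89, 1.89, 2.39, 2.39, 3.01, 3.01, 3.01].

INTERFACE

Orientations are given as [roll, pitch, yaw] about the fixed x, y, z axes, in that order (R = Rz(yaw) Ry(pitch) Rx(roll)).
In Python, from workcell import bot, grab_frame, calibration, workorder gives the robot as it stands.
- The arm moves only by the tool move_arm, never from a script. Its arguments are lists of equal length, an entry for each row: "jaw": the closure in counts, from 0 (fully open) to 255 (shut); "dp": the shift along the tool's x, y, z in units of 800 mm (1.0 is 800 mm), a list of three; "rotation": the turn, a rotation vector about the tool's x, y, z in units of pi rad (1.0 is pi rad), a list of three. In form: {"jaw": [jaw, ...], "dp": [[dx, dy, dz], ...], "rotation": [[rx, ry, rz], ...]}. A call has 1 to 10 rows; each row shifts and turns the commanded pose from where the row before left it, along the tool's axes as they then stand; what a row does not reach is not made up. A row lasts 1/8 s, in which the tool goes at most 62.5 mm and 10.7 degrees, less where a joint would pass 70% of its speed; a pose out of reach is approached as far as the arm can. A call with a number of a shift or a turn outside -1 to 1 is refused whole. A call with a gripper value outside its range is refused whole. The fingers move at their own pace and stop on an object; "squeeze" is the grip in N (left out, the last holds). Time passes only in rows, so rows that do not move let the fingers close. It gives the time, the measured TCP pose, the force and the opening at its end, in the units of the state.
- bot.observe(): the state, without advancing time (a new reading comes with each control period).
- grab_frame(name): name is "side" or "top" or "wrist"; returns the picture (480x640x3 uint8, blue, green, red); there is no depth.
- calibration(name): a dict with "camera_matrix" (3x3 intrinsics, pixels), "T" (4x4, takes a point from camera to world coordinates). Camera axes: x right, y down, z forward; pixel columns grow to the right and rows downward; lengths in m; the calibration is good to about 2 mm. A picture is of the moment at which its call begins: read the wrist's pose just before it. calibration takes no time and is no camera call; for the wrist camera it gives the pose at the moment of the call.
- workorder.job_done(): hands the job in, once; it reports no verdict.
The state is a dict: "clock": time; "qpos": joint angles; "qd": joint speeds; "joint_efforts": joint torques, N m; "position": TCP position; "tool_rot": TCP orientation; "force": force on the tool from outside, world axes, zero at the start; "moment": the same for the moment, N m; "grip_width": finger opening in m.
Only numpy, scipy, OpenCV 4.12 (cv2) and the standard library are available. Lean on these libraries where they do the work, as an engineer would, in place of code of your own. Each camera call takes 0.05 s, during which the arm holds its last target. There are 200 camera calls.

## Working session

There is one attempt and no reset: what is moved stays moved. The work goes in short steps, Python scripts to look and compute and a tool call to move; the robot and the scene stay as the last step left them, time stands still between calls to the robot, and variables do not carry over. Pictures are saved under pics/ and viewed, about 12 in all and at most 16, crops included, and the job is handed in when it is done.

Besides the shell and the picture viewer there is one more tool, called after "Request:" by a JSON object that holds its "method" and its "body". move_arm: Moves the arm, as the interface text tells. Shifts and turns lie within -1 to 1; 1 stands for 800 mm of shift or pi rad of turn. Its arguments: {"type":"object","properties":{"jaw":{"type":"array","items":{"type":"number"}},"dp":{"type":"array","items":{"type":"array","items":{"type":"number","minimum":-1,"maximum":1}}},"rotation":{"type":"array","items":{"type":"array","items":{"type":"number","minimum":-1,"maximum":1}}},"squeeze":{"type":"number"}},"required":["jaw","dp","rotation"]}

```bash
mkdir -p pics; cat > h.py <<'E'
import numpy as np, cv2
from workcell import bot, grab_frame, calibration, workorder
def ray(name,u,v,z,cal=None):
    c=cal or calibration(name);K=np.array(c["camera_matrix"]);T=np.array(c["T"])
    d=T[:3,:3]@np.linalg.solve(K,[u,v,1]);o=T[:3,3]
    return o+d*(z-o[2])/d[2]
def proj(name,p,cal=None):
    c=cal or calibration(name);K=np.array(c["camera_matrix"]);T=np.linalg.inv(np.array(c["T"]))
    q=K@(T[:3,:3]@np.array(p)+T[:3,3]);return q[:2]/q[2]
E
python3 - <<'E'
from h import *
for n in("top","side"):
    cv2.imwrite(f"pics/{n}0.png",grab_frame(n))
    c=calibration(n);print(n,np.round(c["T"],3).tolist(),np.round(c["camera_matrix"],1).tolist())
s=bot.observe();print(s)
E
```

```text
top [[-0.024, -0.983, 0.183, 0.262], [-0.999, 0.019, -0.028, -0.044], [0.024, -0.183, -0.983, 1.331], [0.0, 0.0, 0.0, 1.0]] [[544.7, 0.0, 325.4], [0.0, 544.7, 241.8], [0.0, 0.0, 1.0]]
side [[-0.986, -0.104, 0.132, 0.359], [-0.166, 0.499, -0.85, 0.856], [0.022, -0.86, -0.509, 0.583], [0.0, 0.0, 0.0, 1.0]] [[462.9, 0.0, 318.0], [0.0, 462.9, 236.1], [0.0, 0.0, 1.0]]
{'clock': 0.1, 'qpos': array([ 1.13876814,  0.52194139, -0.03633139,  1.59992101,  0.02121719,
        1.02106939, -0.11277024]), 'qd': array([ 0.00107622, -0.00130696,  0.00132368, -0.00059941,  0.0005569 ,
       -0.00037735,  0.00200842]), 'joint_efforts': array([ 3.68145280e-03, -9.28479123e+01,  1.98387511e+00, -3.70530510e+01,
        1.81226752e-02,  5.31159065e-03,  7.39268853e-05]), 'position': array([ 0.22111082, -0.58428556,  0.23080209]), 'tool_rot': array([-3.14064213e+00,  7.71845153e-05,  3.61858886e-01]), 'force': array([-1.23442608, -0.66969493,  0.4561474 ]), 'moment': array([-0.03437629, -0.01316625,  0.04586916]), 'grip_width': 0.0854418912989646}
```

View pics/top0.png

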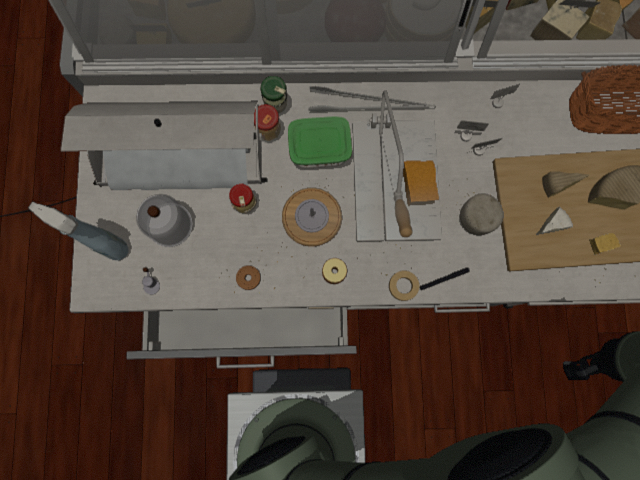

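View pics/side0.png

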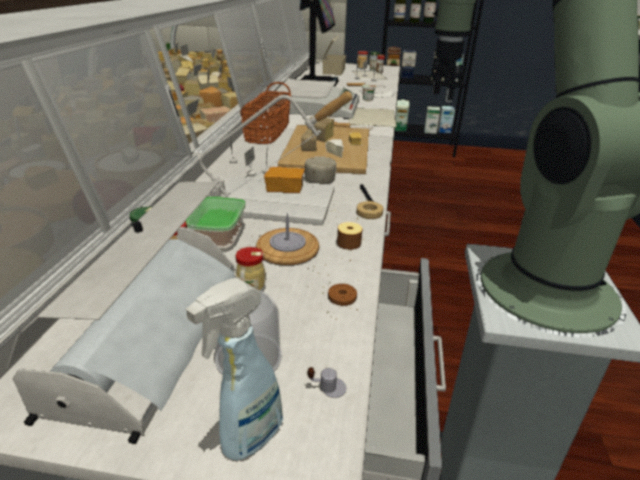

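The top view shows the foot (312,216), cheese (335,271), lid (248,278), scraper (150,282) and bell knob (154,211). The jar is at (241,197), the tape at (404,285) and the grey wheel at (482,214).

```bash
cat > m.py <<'E'
from h import *
im=cv2.imread("pics/top0.png");hsv=cv2.cvtColor(im,cv2.COLOR_BGR2HSV)
def blob(u,v,r,lo,hi,z,name):
    m=cv2.inRange(hsv,lo,hi);k=np.zeros_like(m);cv2.circle(k,(u,v),r,255,-1);m&=k
    cs,_=cv2.findContours(m,0,1);c=max(cs,key=cv2.contourArea);c=cv2.convexHull(c)
    (a,b),ax,t=cv2.fitEllipse(c);p=ray("top",a,b,z);w=[np.linalg.norm(ray("top",a+x/2,b,z)-ray("top",a-x/2,b,z)) for x in ax]
    print(name,round(a,1),round(b,1),np.round(p,4),"dia",np.round(w,4))
blob(312,216,36,(8,60,60),(25,255,255),.018,"foot")
blob(335,271,18,(15,60,120),(35,255,255),.044,"cheese")
blob(248,278,18,(5,80,40),(25,255,255),.014,"lid")
blob(154,211,9,(0,60,0),(25,255,120),.140,"bellknob")
blob(241,197,20,(0,150,60),(8,255,255),.086,"jar")
crop=lambda u,v,r:cv2.resize(im[v-r:v+r,u-r:u+r],(380,380),interpolation=cv2.INTER_CUBIC)
cv2.imwrite("pics/c1.png",np.hstack([crop(150,280,24),crop(160,218,34)]))
for u,v in((150,282),(85,308),(350,305)):print(ray("top",u,v,0.0))
E
python3 m.py
```

```text
foot 311.4 216.7 [ 0.5697 -0.0478  0.018 ] dia [0.1449 0.1479]
cheese 334.3 269.6 [ 0.4333 -0.0999  0.044 ] dia [0.056  0.0574]
lid 247.7 277.3 [0.4229 0.1093 0.014 ] dia [0.0573 0.0585]
bellknob 153.0 211.1 [0.5604 0.3053 0.14  ] dia [0.0235 0.0262]
jar 240.5 195.0 [0.6091 0.118  0.086 ] dia [0.052  0.0535]
[0.41807403 0.34773419 0.        ]
[0.35857512 0.50074337 0.        ]
[ 0.35146018 -0.13765934  0.        ]
```

View pics/c1.png

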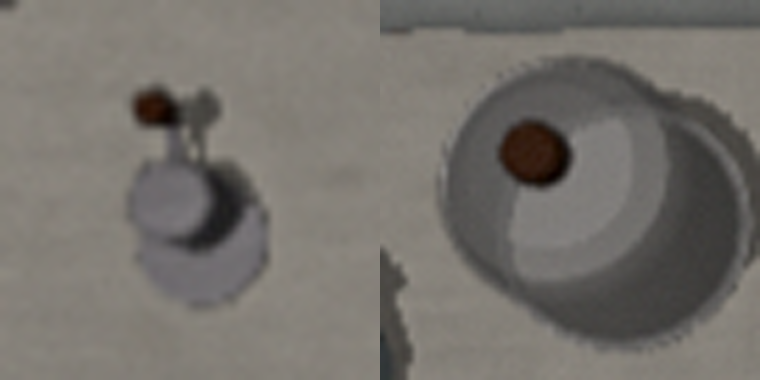

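Request:
{"method": "move_arm", "body": {"jaw": [0, 0, 0, 0, 0, 0, 0], "dp": [[0, 0, 0], [0, 0, 0], [0, 0, 0], [0, 0, 0], [0, 0, 0], [0, 0, 0], [0, 0, 0]], "rotation": [[0, 0, -0.055], [0, 0, -0.055], [0, 0, -0.055], [0, 0, -0.055], [0, 0, -0.055], [0, 0, -0.055], [0, 0, -0.055]]}}

```text
clock: 0.98
position: [0.2211, -0.5844, 0.231]
tool_rot: [-3.141, -0.001, 1.577]
force: [-0.9, -0.4, -0.5]
grip_width: 0.0856
```

Request:
{"method": "move_arm", "body": {"jaw": [0, 0, 0, 0, 0, 0, 0, 0, 0, 0], "dp": [[0.06, 0.026, 0], [0.06, 0.026, 0], [0.06, 0.026, 0], [0.06, 0.026, 0], [0.06, 0.026, 0], [0.06, 0.026, 0], [0.06, 0.026, 0], [0.06, 0.026, 0], [0.06, 0.026, 0], [0.06, 0.026, 0]], "rotation": [[0, 0, 0], [0, 0, 0], [0, 0, 0], [0, 0, 0], [0, 0, 0], [0, 0, 0], [0, 0, 0], [0, 0, 0], [0, 0, 0], [0, 0, 0]]}}

```text
clock: 2.22
position: [0.4293, -0.1029, 0.2313]
tool_rot: [3.142, 0.0, 1.571]
force: [0.7, 0.0, 0.2]
grip_width: 0.0857
```

```bash
python3 - <<'E'
from h import *
c=calibration("wrist");cv2.imwrite("pics/w1.png",grab_frame("wrist"));s=bot.observe()
print(np.round(c["T"],3).tolist(),s["position"],s["tool_rot"],s["qpos"],s["clock"])
for n,p in dict(cheese=(.4333,-.0999,.044),foot=(.5697,-.0478,.018),spindle=(.5697,-.0478,.097)).items():print(n,proj("wrist",p,c))
im=cv2.imread("pics/top0.png")
u=168.4;v=223
print("rim",ray("top",u,v,0),"hub",ray("top",147.7,281.2,.034),"knob",ray("top",145.3,269.5,.043),"blade",ray("top",151.5,286.3,.003))
E
```

```text
[[1.0, 0.0, 0.0, 0.43], [0.0, -0.955, -0.298, -0.027], [0.0, 0.298, -0.955, 0.373], [0.0, 0.0, 0.0, 1.0]] [ 0.43171352 -0.09677337  0.23168174] [ 3.13958062e+00 -2.18820921e-03  1.57686753e+00] [ 0.57340546  0.2702749  -0.57625618  2.03516285  0.18624827  0.88474347
 -0.09853644] 2.275
cheese [317.00587801 211.74029571]
foot [460.19177673 152.25874259]
spindle [501.13284573 158.69540187]
rim [0.56433065 0.30744953 0.        ] hub [0.41609906 0.34320636 0.034     ] knob [0.44293715 0.34713041 0.043     ] blade [0.40717295 0.34288049 0.003     ]
```

View pics/w1.png

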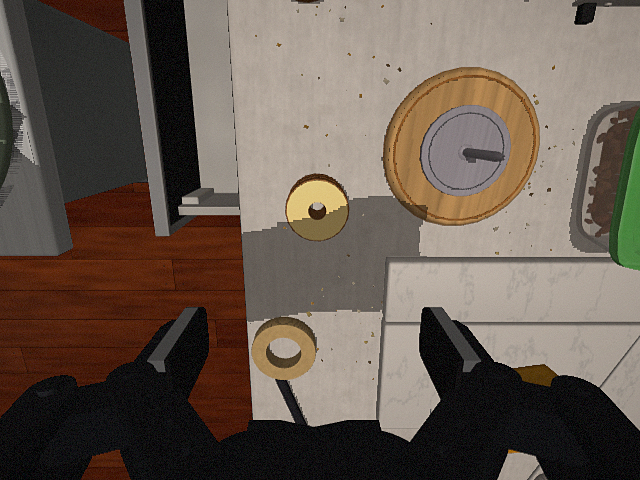

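Wrist view: cheese top (317,210), plate about (465,150), spindle tip about (503,157). All are within a few pixels of the predictions. I'll refine them with ellipse fits.

```bash
cat >> h.py <<'E'
def fit(im,seed,lo,hi,z,cal,r=95,name="wrist",hull=True):
    """centre and diameters of a round face at height z: rays of its contour, circle by ellipse fit in world mm"""
    m=cv2.inRange(cv2.cvtColor(im,cv2.COLOR_BGR2HSV),lo,hi);k=np.zeros_like(m);cv2.circle(k,seed,r,255,-1);m&=k
    cs,_=cv2.findContours(m,cv2.RETR_EXTERNAL,cv2.CHAIN_APPROX_NONE);c=max(cs,key=cv2.contourArea)
    if hull:c=cv2.convexHull(c)
    w=np.array([ray(name,*q[0],z,cal)[:2]*1000 for q in c],np.float32)
    (a,b),ax,t=cv2.fitEllipse(w);return np.round([a,b,*ax],1)
E
cat > snap.py <<'E'
from h import *
import sys
def snap(n):
    c=calibration("wrist");s=bot.observe();im=grab_frame("wrist");cv2.imwrite(f"pics/{n}.png",im);return im,c,s
E
python3 - <<'E'
from snap import *
im,c,s=snap("w2");print(s["position"],s["tool_rot"])
hsv=cv2.cvtColor(im,cv2.COLOR_BGR2HSV);print(hsv[190,330],hsv[225,330],hsv[150,440],hsv[110,410],hsv[177,308],hsv[150,560])
print("cheese",fit(im,(317,211),(20,70,60),(35,255,255),.044,c,45))
print("foot",fit(im,(462,148),(8,90,60),(25,255,255),.018,c,95))
print("plate",fit(im,(465,150),(115,0,30),(145,120,190),.023,c,55))
print("tip",ray("wrist",502,157,.097,c))
E
```

```text
[ 0.43171352 -0.09677337  0.23168174] [ 3.13958062e+00 -2.18820921e-03  1.57686753e+00]
[ 13 211  82] [ 21 130 120] [176  15 134] [ 16 139 162] [ 16  39 170] [ 14  39 165]
cheese [433.1 -98.8  55.9  56.5]
foot [569.6 -46.4 146.1 147.9]
plate [536.7 -25.9   1.5  13.3]
tip [ 0.57289137 -0.03935428  0.097     ]
```

Request:
{"method": "move_arm", "body": {"jaw": [0, 0], "dp": [[0, 0, 0], [0, 0, 0]], "rotation": [[0, 0, 0], [0, 0, 0]]}}

```text
clock: 2.58
position: [0.4285, -0.1054, 0.2312]
tool_rot: [-3.141, 0.0, 1.57]
force: [0.2, -0.4, -0.3]
grip_width: 0.0855
```

```bash
python3 - <<'E'
from snap import *
im,c,s=snap("w3");print(s["position"],s["tool_rot"],np.array(c["T"])[:3,3])
print("cheese",fit(im,(317,220),(20,70,60),(35,255,255),.044,c,45))
print("foot",fit(im,(462,155),(8,90,60),(25,255,255),.018,c,95))
g=im[60:270,370:560];cv2.imwrite("pics/w3c.png",cv2.resize(g,None,fx=3,fy=2.8,interpolation=cv2.INTER_CUBIC))
E
```

```text
[ 0.42854752 -0.1053514   0.23116973] [-3.14110635e+00  1.73460222e-04  1.56980672e+00] [ 0.42944836 -0.02935878  0.37331468]
cheese [433.  -98.9  55.9  56.1]
foot [569.6 -46.7 146.2 148.1]
```

View pics/w3c.png

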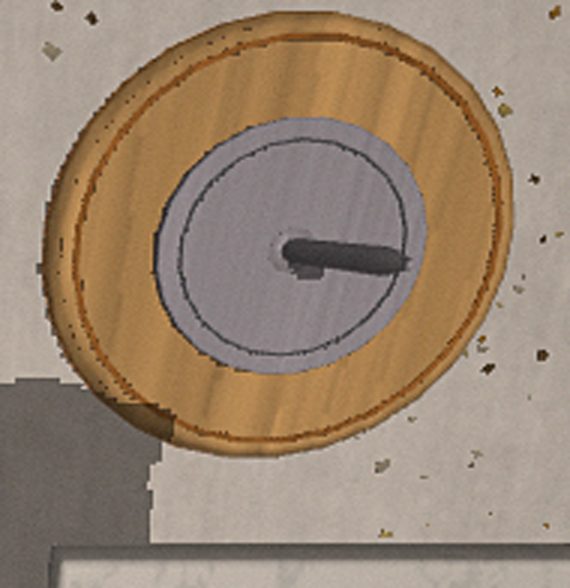

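Spindle tip is at about (506,154) and its base at about (467,149) in the full frame. Now descending on the cheese.

Request:
{"method": "move_arm", "body": {"jaw": [0, 0, 0, 0, 0, 0, 0], "dp": [[0.008, 0.0056, 0.05], [0, 0, 0.07], [0, 0, 0.07], [0, 0, 0.04], [0, 0, 0.02], [0, 0, 0.02], [0, 0, 0]], "rotation": [[0, 0, 0], [0, 0, 0], [0, 0, 0], [0, 0, 0], [0, 0, 0], [0, 0, 0], [0, 0, 0]]}}

```text
clock: 3.5
position: [0.4327, -0.0985, 0.0146]
tool_rot: [-3.14, -0.0, 1.57]
force: [-0.7, 0.1, -0.1]
grip_width: 0.0854
```

```bash
python3 - <<'E'
from snap import *
im=cv2.imread("pics/w3.png");c=dict(camera_matrix=calibration("wrist")["camera_matrix"])
T=np.eye(4);T[:3,:3]=[[1,0,0],[0,-.955,-.298],[0,.298,-.955]];T[:3,3]=[0.42945,-0.02936,0.37331];c["T"]=T
print("tip",ray("wrist",506,154.3,.097,c),"base",ray("wrist",466.7,149.3,.023,c))
E
```

```text
tip [ 0.57205233 -0.04720627  0.097     ] base [ 0.57275051 -0.04742772  0.023     ]
```

Request:
{"method": "move_arm", "body": {"jaw": [120, 120, 120, 120, 120, 120], "dp": [[0, 0, 0], [0, 0, 0], [0, 0, 0], [0, 0, 0], [0, 0, 0], [0, 0, 0]], "rotation": [[0, 0, 0], [0, 0, 0], [0, 0, 0], [0, 0, 0], [0, 0, 0], [0, 0, 0]], "squeeze": 40}}

```text
clock: 4.25
position: [0.4338, -0.0984, 0.0163]
tool_rot: [3.14, 0.001, 1.571]
force: [-1.6, -0.6, 14.8]
grip_width: 0.0594
```

Request:
{"method": "move_arm", "body": {"jaw": [120, 120, 120, 120, 120, 120], "dp": [[0, 0, -0.02], [0, 0, -0.06], [0, 0, -0.07], [0, 0, -0.03], [0, 0, 0], [0, 0, 0]], "rotation": [[0, 0, 0], [0, 0, 0], [0, 0, 0], [0, 0, 0], [0, 0, 0], [0, 0, 0]]}}

```text
clock: 5.0
position: [0.433, -0.0983, 0.1589]
tool_rot: [-3.141, 0.0, 1.571]
force: [0.4, -0.2, -1.0]
grip_width: 0.0593
```

Request:
{"method": "move_arm", "body": {"jaw": [120, 120, 120, 120, 120, 120], "dp": [[-0.005, 0.0575, 0], [-0.005, 0.0575, 0], [-0.005, 0.0575, 0], [0, 0, 0], [0, 0, 0], [0, 0, 0]], "rotation": [[0, 0, 0], [0, 0, 0], [0, 0, 0], [0, 0, 0], [0, 0, 0], [0, 0, 0]]}}

```text
clock: 5.75
position: [0.5705, -0.11, 0.1589]
tool_rot: [-3.14, 0.0, 1.571]
force: [-0.7, -0.2, -0.7]
grip_width: 0.0593
```

```bash
python3 - <<'E'
from snap import *
im,c,s=snap("w4");print(s["position"],s["tool_rot"],np.array(c["T"])[:3,3])
for z in(.023,.097):print(proj("wrist",(.571,-.047,z),c))
print("foot",fit(im,tuple(int(x) for x in proj("wrist",(.571,-.047,.018),c)),(8,90,60),(25,255,255),.018,c,120))
E
```

```text
[ 0.57054686 -0.10997387  0.15888874] [-3.14048318e+00  1.13614375e-04  1.57138702e+00] [ 0.5714027  -0.03396084  0.3010474 ]
[313.3908884  147.61590723]
[313.19058002 154.16087008]
foot [573.  -46.9 145.  145.7]
```

View pics/w4.png

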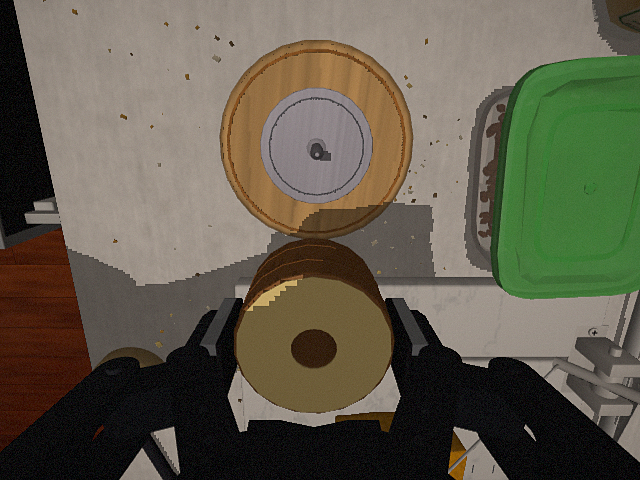

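The wrist view shows the spindle tip at (317,154), its base at (317,147), and the held cheese's hole at (314,349).

```bash
python3 - <<'E'
from snap import *
im=cv2.imread("pics/w4.png");c=calibration("wrist")
print("tip",ray("wrist",317.5,154,.097,c),"base",ray("wrist",316.5,148,.023,c))
print("cheese",fit(im,(315,345),(15,40,60),(35,255,255),.188,c,85),"hole",fit(im,(314,349),(0,0,0),(20,255,100),.188,c,26))
E
```

```text
tip [ 0.5735917 -0.0470143  0.097    ] base [ 0.57357659 -0.04737968  0.023     ]
cheese [ 571.4 -109.2   56.6   57.5] hole [ 571.5 -109.5   16.4   16.6]
```

Request:
{"method": "move_arm", "body": {"jaw": [120, 120, 120, 120, 120, 120, 120, 120], "dp": [[0.039, 0.0026, 0], [0.039, 0, 0], [0, 0, 0], [0, 0, 0.03], [0, 0, 0.02], [0, 0, 0.01], [0, 0, 0.01], [0, 0, 0]], "rotation": [[0, 0, 0], [0, 0, 0], [0, 0, 0], [0, 0, 0], [0, 0, 0], [0, 0, 0], [0, 0, 0], [0, 0, 0]]}}

```text
clock: 6.8
position: [0.5734, -0.0476, 0.1031]
tool_rot: [-3.141, -0.0, 1.571]
force: [-0.3, 0.3, -0.5]
grip_width: 0.0594
```

Request:
{"method": "move_arm", "body": {"jaw": [120, 120, 120, 120, 120, 120, 120], "dp": [[0, -0.0005, 0.02], [0, 0, 0.02], [0, 0, 0.02], [0, 0, 0.01], [0, 0, 0.005], [0, 0, 0.003], [0, 0, 0]], "rotation": [[0, 0, 0], [0, 0, 0], [0, 0, 0], [0, 0, 0], [0, 0, 0], [0, 0, 0], [0, 0, 0]]}}

```text
clock: 7.68
position: [0.5732, -0.0476, 0.0411]
tool_rot: [3.141, 0.0, 1.571]
force: [0.6, -0.6, -0.8]
grip_width: 0.0592
```

Request:
{"method": "move_arm", "body": {"jaw": [120, 120, 120, 120, 120], "dp": [[0, 0, 0.001], [0, 0, 0.001], [0, 0, 0.001], [0, 0, 0.001], [0, 0, 0]], "rotation": [[0, 0, 0], [0, 0, 0], [0, 0, 0], [0, 0, 0], [0, 0, 0]]}}

```text
clock: 8.3
position: [0.5733, -0.0477, 0.0393]
tool_rot: [3.141, 0.001, 1.571]
force: [-11.4, -0.7, 31.1]
grip_width: 0.0593
```

Request:
{"method": "move_arm", "body": {"jaw": [60, 0, 0, 0, 0, 0, 0, 0, 0, 0], "dp": [[0, 0, -0.001], [0, 0, -0.001], [0, 0, 0], [0, 0, 0], [0, 0, -0.03], [0, 0, -0.06], [0, 0, -0.06], [-0.05, 0, -0.03], [-0.03, 0, 0], [0, 0, 0]], "rotation": [[0, 0, 0], [0, 0, 0], [0, 0, 0], [0, 0, 0], [0, 0, 0], [0, 0, 0], [0, 0, 0], [0, 0, 0], [0, 0, 0], [0, 0, 0]]}}

```text
clock: 9.55
position: [0.5729, -0.1137, 0.1833]
tool_rot: [3.142, 0.001, 1.568]
force: [-0.1, 1.1, -0.0]
grip_width: 0.0854
```

```bash
python3 - <<'E'
from snap import *
im,c,s=snap("w5");print(s["position"],s["tool_rot"])
print([proj("wrist",(.573,-.047,z),c) for z in(.067,.097)])
p=proj("wrist",(.573,-.047,.067),c).astype(int)
print("cheese",fit(im,tuple(int(x) for x in p),(15,40,60),(35,255,255),.067,c,65))
cv2.imwrite("pics/w5c.png",cv2.resize(im[p[1]-100:p[1]+100,p[0]-120:p[0]+120],None,fx=2,fy=2))
E
```

```text
[ 0.5728918  -0.1137352   0.18330492] [3.14158832e+00 7.79015350e-04 1.56827675e+00]
[array([312.3483468, 143.2096255]), array([312.19411828, 145.05848481])]
cheese [572.8 -49.1  86.4  89.4]
```

View pics/w5c.png

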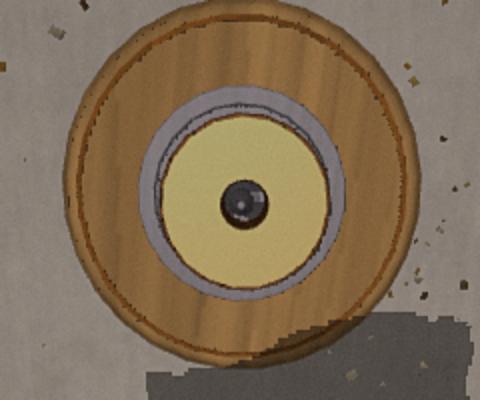

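The cheese is seated and centred on the spindle. Next is the lid.

Request:
{"method": "move_arm", "body": {"jaw": [0, 0, 0, 0, 0, 0, 0, 0], "dp": [[0.046, -0.0312, 0], [0.046, -0.0312, 0], [0.046, -0.0312, 0], [0.046, -0.0312, 0], [0.046, -0.0312, 0], [0.046, -0.0312, 0], [0, 0, 0], [0, 0, 0]], "rotation": [[0, 0, 0], [0, 0, 0], [0, 0, 0], [0, 0, 0], [0, 0, 0], [0, 0, 0], [0, 0, 0], [0, 0, 0]]}}

```text
clock: 10.6
position: [0.4232, 0.1095, 0.1833]
tool_rot: [-3.142, 0.0, 1.572]
force: [0.3, -1.1, 0.2]
grip_width: 0.0854
```

```bash
python3 - <<'E'
from snap import *
im,c,s=snap("w6");print(s["position"],s["tool_rot"])
p=proj("wrist",(.423,.109,.014),c).astype(int);print(p)
print("lid",fit(im,tuple(int(x) for x in p),(3,90,40),(25,255,255),.014,c,60))
E
```

```text
[0.42321072 0.10948838 0.18325338] [-3.14151936e+00  4.57831626e-05  1.57244510e+00]
[312 220]
lid [423.8 111.6  58.6  60.5]
```

Request:
{"method": "move_arm", "body": {"jaw": [0, 0, 0, 0, 0, 0, 0], "dp": [[0.0016, 0.0007, 0.07], [0, 0, 0.07], [0, 0, 0.05], [0, 0, 0.025], [0, 0, 0.01], [0, 0, 0.003], [0, 0, 0]], "rotation": [[0, 0, 0], [0, 0, 0], [0, 0, 0], [0, 0, 0], [0, 0, 0], [0, 0, 0], [0, 0, 0]]}}

```text
clock: 11.52
position: [0.4243, 0.1104, 0.0015]
tool_rot: [3.141, -0.0, 1.571]
force: [-0.7, 0.4, 0.5]
grip_width: 0.0852
```

Request:
{"method": "move_arm", "body": {"jaw": [120, 120, 120, 120, 120, 120], "dp": [[0, 0, 0], [0, 0, 0], [0, 0, 0], [0, 0, 0], [0, 0, 0], [0, 0, 0]], "rotation": [[0, 0, 0], [0, 0, 0], [0, 0, 0], [0, 0, 0], [0, 0, 0], [0, 0, 0]], "squeeze": 30}}

```text
clock: 12.28
position: [0.4243, 0.1104, 0.0018]
tool_rot: [3.14, 0.0, 1.571]
force: [-3.9, -1.4, 20.6]
grip_width: 0.0591
```

Request:
{"method": "move_arm", "body": {"jaw": [120, 120, 120, 120, 120, 120, 120, 120, 120, 120], "dp": [[0, 0, -0.04], [0, 0, -0.07], [0, 0, -0.07], [-0.046, 0.031, -0.02], [-0.046, 0.031, 0], [-0.046, 0.031, 0], [-0.046, 0.031, 0], [-0.046, 0.031, 0], [-0.046, 0.031, 0], [0, 0, 0]], "rotation": [[0, 0, 0], [0, 0, 0], [0, 0, 0], [0, 0, 0], [0, 0, 0], [0, 0, 0], [0, 0, 0], [0, 0, 0], [0, 0, 0], [0, 0, 0]]}}

```text
clock: 13.52
position: [0.5734, -0.1135, 0.1606]
tool_rot: [3.141, 0.001, 1.567]
force: [-0.4, 0.2, -0.9]
grip_width: 0.0587
```

```bash
python3 - <<'E'
from snap import *
im,c,s=snap("w7");print(s["position"],s["tool_rot"],s["grip_width"])
print(proj("wrist",(.573,-.047,.097),c), proj("wrist",s["position"]+[0,0,.012],c))
E
```

```text
[ 0.5734107  -0.11345011  0.16063659] [3.14147553e+00 5.12005384e-04 1.56699264e+00] 0.05873767792639276
[310.90790307 147.382673  ] [311.60569868 325.93299184]
```

View pics/w7.png

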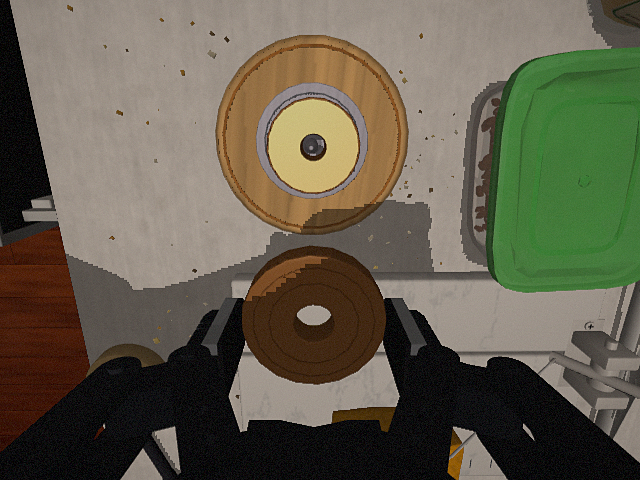

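The lid is held flat, with its top hole at about (314,321). The spindle tip is at (313,147).

```bash
python3 - <<'E'
from snap import *
im=cv2.imread("pics/w7.png");c=calibration("wrist");print(bot.observe()["position"])
z=bot.observe()["position"][2]+.0122
print("lid",fit(im,(314,315),(3,90,20),(15,255,255),z,c,80),"hole ray",ray("wrist",314,321,z,c),"tip",ray("wrist",313,147,.097,c))
E
```

```text
[ 0.57270889 -0.11136226  0.16073703]
lid [ 573.4 -108.3   58.    61.9] hole ray [ 0.57366621 -0.10899687  0.17293703] tip [ 0.57325664 -0.04466133  0.097     ]
```

Request:
{"method": "move_arm", "body": {"jaw": [120, 120, 120, 120, 120, 120, 120, 120, 120], "dp": [[0.0393, 0, 0], [0.04, 0, 0], [0, 0, 0], [0, 0, 0.04], [0, 0, 0.025], [0, 0, 0.02], [0, 0, 0.015], [0, 0, 0.005], [0, 0, 0]], "rotation": [[0, 0, 0], [0, 0, 0], [0, 0, 0], [0, 0, 0], [0, 0, 0], [0, 0, 0], [0, 0, 0], [0, 0, 0], [0, 0, 0]]}}

```text
clock: 14.7
position: [0.5728, -0.0468, 0.077]
tool_rot: [3.141, -0.0, 1.571]
force: [-0.6, -0.5, -0.2]
grip_width: 0.0584
```

Request:
{"method": "move_arm", "body": {"jaw": [120, 120, 120, 120, 120, 120], "dp": [[-0.001, 0, 0.004], [0, 0, 0.003], [0, 0, 0.001], [0, 0, 0.001], [0, 0, 0.001], [0, 0, 0]], "rotation": [[0, 0, 0], [0, 0, 0], [0, 0, 0], [0, 0, 0], [0, 0, 0], [0, 0, 0]]}}

```text
clock: 15.45
position: [0.5728, -0.0476, 0.0692]
tool_rot: [3.141, 0.0, 1.571]
force: [-1.4, -0.1, 4.9]
grip_width: 0.0587
```

Request:
{"method": "move_arm", "body": {"jaw": [60, 0, 0, 0, 0, 0, 0], "dp": [[0, 0, -0.0005], [0, 0, -0.001], [0, 0, 0], [0, 0, -0.02], [0, 0, -0.06], [0, 0, -0.06], [0, 0, -0.05]], "rotation": [[0, 0, 0], [0, 0, 0], [0, 0, 0], [0, 0, 0], [0, 0, 0], [0, 0, 0], [0, 0, 0]]}}

```text
clock: 16.32
position: [0.5728, -0.0475, 0.2251]
tool_rot: [3.14, -0.0, 1.572]
force: [0.6, -0.0, -0.4]
grip_width: 0.0852
```

Request:
{"method": "move_arm", "body": {"jaw": [0, 0, 0, 0, 0, 0, 0, 0, 0, 0], "dp": [[0.0542, -0.0218, 0], [0.0542, -0.0218, 0], [0.0542, -0.0218, 0], [0.0542, -0.0218, 0], [0.0542, -0.0218, 0], [0.0542, -0.0218, 0], [0.0542, -0.0218, 0], [0.0542, -0.0218, 0], [0.0542, -0.0218, 0], [0, 0, 0]], "rotation": [[0, 0, 0], [0, 0, 0], [0, 0, 0], [0, 0, 0], [0, 0, 0], [0, 0, 0], [0, 0, 0], [0, 0, 0], [0, 0, 0], [0, 0, 0]]}}

```text
clock: 17.58
position: [0.4134, 0.3459, 0.2233]
tool_rot: [3.141, -0.002, 1.577]
force: [0.1, -1.3, 0.2]
grip_width: 0.0855
```

Request:
{"method": "move_arm", "body": {"jaw": [0, 0, 0, 0, 0, 0, 0, 0, 0, 0], "dp": [[0, 0, 0], [0, 0, 0], [0, 0, 0], [0, 0, 0], [0, 0, 0], [0, 0, 0], [0, 0, 0], [0, 0, 0], [0, 0, 0], [0, 0, 0]], "rotation": [[0, 0, -0.0544], [0, 0, -0.0544], [0, 0, -0.0544], [0, 0, -0.0544], [0, 0, -0.0544], [0, 0, -0.0544], [0, 0, -0.0544], [0, 0, -0.0544], [0, 0, -0.0544], [0, 0, -0.0544]]}}

```text
clock: 18.82
position: [0.416, 0.3417, 0.2229]
tool_rot: [-3.141, 0.001, -2.998]
force: [-0.2, 0.1, 0.5]
grip_width: 0.0857
```

Request:
{"method": "move_arm", "body": {"jaw": [0, 0], "dp": [[0, 0, 0], [0, 0, 0]], "rotation": [[0, 0, 0], [0, 0, 0]]}}

```text
clock: 19.08
position: [0.4158, 0.3421, 0.2225]
tool_rot: [-3.141, 0.0, -3.007]
force: [0.3, 0.2, -0.1]
grip_width: 0.085
```

```bash
python3 - <<'E'
from snap import *
im,c,s=snap("w8");print(s["position"],s["tool_rot"],s["qpos"][6])
print(proj("wrist",(.416,.343,.034),c))
top=grab_frame("top");cv2.imwrite("pics/top1.png",top)
big=cv2.resize(im[60:360,160:480],None,fx=1.5,fy=1.5);t=cv2.resize(top[186:246,282:342],(320,320),interpolation=cv2.INTER_CUBIC)
o=np.zeros((450,800,3),np.uint8);o[:,:480]=big;o[:320,480:]=t;cv2.imwrite("pics/w8c.png",o)
E
```

```text
[0.41578396 0.34214373 0.22245194] [-3.14132320e+00  3.72506665e-04 -3.00735017e+00] 0.3583286792932174
[314.56444276 214.12859248]
```

View pics/w8c.png

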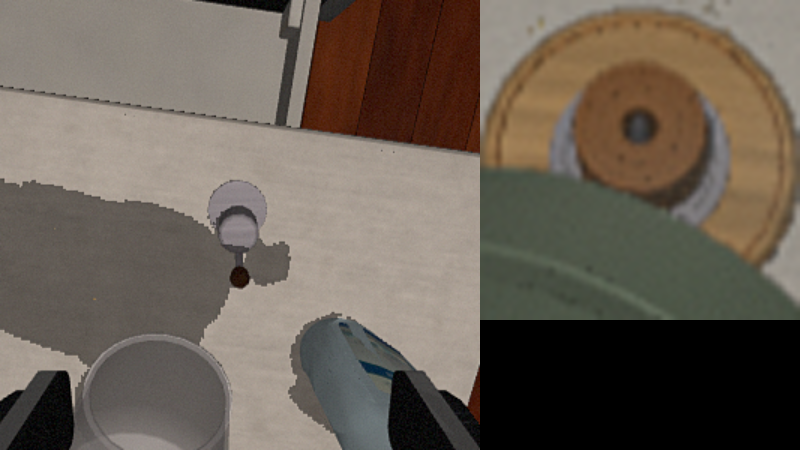

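The lid is seated on the stand. In the full wrist frame the blade is at (318,199), the hub at (318.7,214) and the knob at (319.7,244.7).

```bash
python3 - <<'E'
from snap import *
c=calibration("wrist");s=bot.observe();print(s["position"],s["tool_rot"])
b=ray("wrist",318,198.7,.003,c);h=ray("wrist",318.7,214,.034,c);k=ray("wrist",319.7,244.7,.043,c)
print(b,h,k,"ang",np.degrees(np.arctan2(*(k-b)[1::-1])),np.degrees(np.arctan2(*(k-h)[1::-1])),np.linalg.norm((k-h)[:2]),np.linalg.norm((h-b)[:2]))
yaw=s["tool_rot"][2];d=(h-s["position"])[:2];x=np.array([np.cos(yaw),np.sin(yaw)]);y=np.array([np.sin(yaw),-np.cos(yaw)])
print("tool dx dy mm",d@x*1000,d@y*1000,"yaw",np.degrees(yaw))
E
```

```text
[0.41565809 0.34234451 0.22236632] [-3.14128602e+00  4.45114606e-04 -3.00568651e+00]
[0.40669951 0.34550908 0.003     ] [0.41522423 0.34700721 0.034     ] [0.44198057 0.35160624 0.043     ] ang 9.804821889043254 9.753021418939515 0.02714871709181532 0.008655358718622781
tool dx dy mm -0.20188753880323962 4.678478136578046 yaw -172.21315172202642
```

Request:
{"method": "move_arm", "body": {"jaw": [0, 0, 0, 0, 0, 0, 0, 0], "dp": [[-0.0008, 0.0048, 0.03], [0, 0, 0.07], [0, 0, 0.07], [0, 0, 0.05], [0, 0, 0.025], [0, 0, 0.015], [0, 0, 0.0065], [0, 0, 0]], "rotation": [[0, 0, -0.011], [0, 0, 0], [0, 0, 0], [0, 0, 0], [0, 0, 0], [0, 0, 0], [0, 0, 0], [0, 0, 0]]}}

```text
clock: 20.18
position: [0.416, 0.3466, 0.0095]
tool_rot: [3.141, 0.001, -2.969]
force: [0.0, 0.3, 0.7]
grip_width: 0.0853
```

Request:
{"method": "move_arm", "body": {"jaw": [200, 200, 200, 200, 200, 200, 200, 200], "dp": [[0, 0, 0], [0, 0, 0], [0, 0, 0], [0, 0, 0], [0, 0, 0], [0, 0, 0], [0, 0, 0], [0, 0, 0]], "rotation": [[0, 0, 0], [0, 0, 0], [0, 0, 0], [0, 0, 0], [0, 0, 0], [0, 0, 0], [0, 0, 0], [0, 0, 0]], "squeeze": 40}}

```text
clock: 21.18
position: [0.4158, 0.3464, 0.0092]
tool_rot: [-3.142, 0.0, -2.968]
force: [-1.3, -2.0, 6.0]
grip_width: 0.0242
```

Request:
{"method": "move_arm", "body": {"jaw": [200, 200, 200, 200, 200], "dp": [[0, 0, -0.02], [0, 0, -0.06], [0, 0, -0.07], [0, 0, -0.06], [0, 0, 0]], "rotation": [[0, 0, 0], [0, 0, 0], [0, 0, 0], [0, 0, 0], [0, 0, 0]]}}

```text
clock: 21.8
position: [0.4164, 0.3475, 0.1808]
tool_rot: [3.139, 0.005, -2.968]
force: [0.0, 0.1, -2.2]
grip_width: 0.0241
```

Request:
{"method": "move_arm", "body": {"jaw": [200, 200, 200, 200, 200, 200, 200, 200, 200, 200], "dp": [[0, 0, 0], [0, 0, 0], [0, 0, 0], [0, 0, 0], [0, 0, 0], [0, 0, 0], [0, 0, 0], [0, 0, 0], [0, 0, 0], [0, 0, 0]], "rotation": [[0, 0, 0.0556], [0, 0, 0.0556], [0, 0, 0.0556], [0, 0, 0.0556], [0, 0, 0.0556], [0, 0, 0.0556], [0, 0, 0.0556], [0, 0, 0.0556], [0, 0, 0.0556], [0, 0, 0.0556]]}}

```text
clock: 23.05
position: [0.4152, 0.3461, 0.1766]
tool_rot: [-3.141, 0.001, 1.563]
force: [0.8, -0.7, -1.4]
grip_width: 0.0246
```

Request:
{"method": "move_arm", "body": {"jaw": [200, 200], "dp": [[0, 0, 0], [0, 0, 0]], "rotation": [[0, 0, 0], [0, 0, 0]]}}

```text
clock: 23.3
position: [0.4154, 0.3463, 0.1768]
tool_rot: [-3.141, 0.0, 1.572]
force: [-0.5, -1.4, -2.0]
grip_width: 0.024
```

Request:
{"method": "move_arm", "body": {"jaw": [200, 200, 200, 200, 200, 200, 200, 200, 200, 200], "dp": [[-0.0572, 0.0197, 0], [-0.0572, 0.0197, 0], [-0.0572, 0.0197, 0], [-0.0572, 0.0197, 0], [-0.0572, 0.0197, 0], [-0.0572, 0.0197, 0], [-0.0572, 0.0197, 0], [-0.0572, 0.0197, 0], [-0.0572, 0.0197, 0], [-0.0572, 0.0197, 0]], "rotation": [[0, 0, 0], [0, 0, 0], [0, 0, 0], [0, 0, 0], [0, 0, 0], [0, 0, 0], [0, 0, 0], [0, 0, 0], [0, 0, 0], [0, 0, 0]]}}

```text
clock: 24.55
position: [0.5722, -0.1133, 0.1768]
tool_rot: [-3.141, -0.0, 1.571]
force: [-0.1, 0.3, -1.2]
grip_width: 0.0239
```

Request:
{"method": "move_arm", "body": {"jaw": [200, 200, 200], "dp": [[0, 0, 0], [0, 0, 0], [0, 0, 0]], "rotation": [[0, 0, 0], [0, 0, 0], [0, 0, 0]]}}

```text
clock: 24.92
position: [0.5719, -0.1105, 0.1769]
tool_rot: [-3.141, -0.0, 1.571]
force: [0.1, 0.1, -1.1]
grip_width: 0.0243
```

```bash
python3 - <<'E'
from snap import *
im,c,s=snap("w9");print(s["position"],s["tool_rot"])
print(proj("wrist",(.573,-.047,.097),c), proj("wrist",s["position"]+[0,0,.025],c))
E
```

```text
[ 0.57187423 -0.11049081  0.17694274] [-3.14145971e+00 -4.07497240e-04  1.57066185e+00]
[314.14076362 151.32116337] [311.42814207 344.06193519]
```

View pics/w9.png

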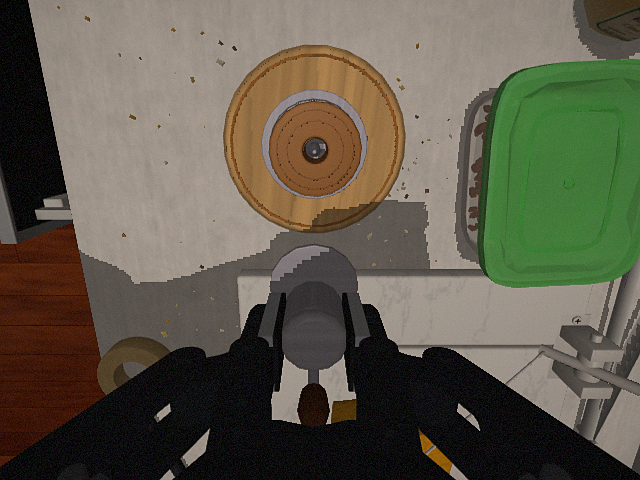

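The hub top is at (313.5,340) and level, and the spindle tip is at (315.5,149).

```bash
python3 - <<'E'
from snap import *
c=calibration("wrist");s=bot.observe();print(s["position"])
print("hub",ray("wrist",313.5,340,s["position"][2]+.0248,c),"tip",ray("wrist",315.5,149,.097,c))
print("blade",ray("wrist",313.5,286,s["position"][2]-.0062,c))
E
```

```text
[ 0.57193967 -0.11056815  0.17699655]
hub [ 0.57269714 -0.10897567  0.20179655] tip [ 0.57388892 -0.04576021  0.097     ]
blade [ 0.57269609 -0.10115409  0.17079655]
```

Request:
{"method": "move_arm", "body": {"jaw": [200, 200, 200, 200, 200, 200, 200, 200], "dp": [[0.0395, 0.0015, 0], [0.0395, 0, 0], [0, 0, 0], [0, 0, 0.04], [0, 0, 0.03], [0, 0, 0.015], [0, 0, 0.005], [0, 0, 0]], "rotation": [[0, 0, 0], [0, 0, 0], [0, 0, 0], [0, 0, 0], [0, 0, 0], [0, 0, 0], [0, 0, 0], [0, 0, 0]]}}

```text
clock: 25.98
position: [0.5737, -0.0484, 0.1054]
tool_rot: [3.141, 0.0, 1.568]
force: [-0.4, -0.1, -0.7]
grip_width: 0.024
```

Request:
{"method": "move_arm", "body": {"jaw": [200, 200, 200, 200, 200, 200], "dp": [[0, 0, 0.004], [0, 0, 0.003], [0, 0, 0.002], [0, 0, 0.001], [0, 0, 0.001], [0, 0, 0]], "rotation": [[0, 0, 0], [0, 0, 0], [0, 0, 0], [0, 0, 0], [0, 0, 0], [0, 0, 0]]}}

```text
clock: 26.72
position: [0.5734, -0.0484, 0.0961]
tool_rot: [-3.141, -0.0, 1.568]
force: [0.2, -0.1, -2.2]
grip_width: 0.0241
```

Request:
{"method": "move_arm", "body": {"jaw": [200, 200, 200, 200, 200, 200], "dp": [[0.0008, 0, 0.003], [0, 0, 0.002], [0, 0, 0.001], [0, 0, 0.001], [0, 0, 0.0005], [0, 0, 0]], "rotation": [[0, 0, 0], [0, 0, 0], [0, 0, 0], [0, 0, 0], [0, 0, 0], [0, 0, 0]]}}

```text
clock: 27.48
position: [0.5734, -0.0478, 0.0903]
tool_rot: [3.142, 0.0, 1.568]
force: [-0.8, 0.0, 2.3]
grip_width: 0.0239
```

Request:
{"method": "move_arm", "body": {"jaw": [170, 100, 0, 0, 0, 0, 0, 0, 0, 0], "dp": [[0, 0, 0], [0, 0, 0], [0, 0, 0], [0, 0, 0], [0, 0, -0.02], [0, 0, -0.06], [0, 0, -0.07], [0, 0, -0.07], [0, 0, -0.04], [0, 0, 0]], "rotation": [[0, 0, 0], [0, 0, 0], [0, 0, 0], [0, 0, 0], [0, 0, 0], [0, 0, 0], [0, 0, 0], [0, 0, 0], [0, 0, 0], [0, 0, 0]]}}

```text
clock: 28.72
position: [0.5742, -0.0475, 0.3016]
tool_rot: [3.137, 0.0, 1.568]
force: [0.8, -0.3, -0.9]
grip_width: 0.0856
```

```bash
python3 - <<'E'
from snap import *
im,c,s=snap("w10");print(s["position"])
p=proj("wrist",(.573,-.047,.1),c).astype(int);print(p)
top=grab_frame("top");cv2.imwrite("pics/top2.png",top)
o=np.zeros((480,800,3),np.uint8);o[:,:480]=im[:,80:560];o[:320,480:]=cv2.resize(top[186:246,282:342],(320,320),interpolation=cv2.INTER_CUBIC);cv2.imwrite("pics/w10c.png",o)
for u,v,z in((45,212,.25),(75,228,.2),(120,250,.1)):print(ray("top",u,v,z))
E
```

```text
[ 0.57419026 -0.04753488  0.30156862]
[310 210]
[0.53479566 0.48893453 0.25      ]
[0.51173864 0.44901295 0.2       ]
[0.48078677 0.388463   0.1       ]
```

View pics/w10c.png

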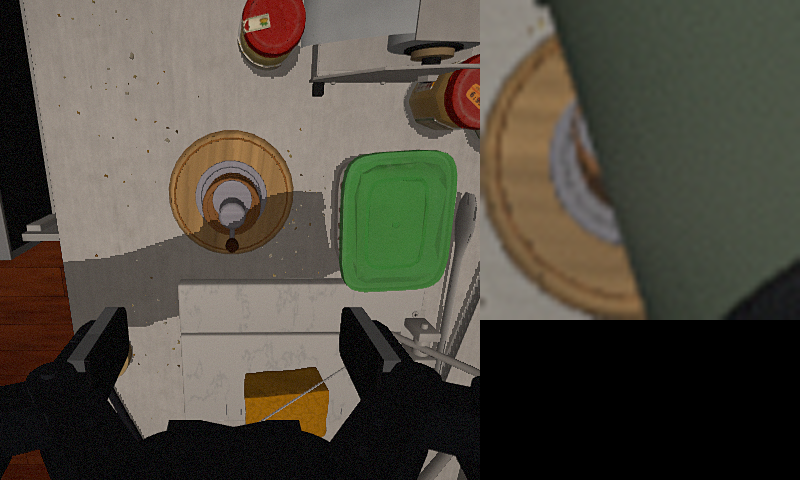

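The scraper is on the spindle, with its hub at crop (232,210) where predicted. Next is the bell.

Request:
{"method": "move_arm", "body": {"jaw": [0, 0, 0, 0, 0, 0, 0, 0, 0], "dp": [[0.0552, -0.0019, 0], [0.0552, -0.0019, 0], [0.0552, -0.0019, 0], [0.0552, -0.0019, 0], [0.0552, -0.0019, 0], [0.0552, -0.0019, 0], [0.0552, -0.0019, 0], [0.0552, -0.0019, 0], [0, 0, 0]], "rotation": [[0, 0, 0], [0, 0, 0], [0, 0, 0], [0, 0, 0], [0, 0, 0], [0, 0, 0], [0, 0, 0], [0, 0, 0], [0, 0, 0]]}}

```text
clock: 29.95
position: [0.5603, 0.3092, 0.2969]
tool_rot: [-3.139, -0.001, 1.573]
force: [-0.0, -0.0, -0.2]
grip_width: 0.0854
```

Request:
{"method": "move_arm", "body": {"jaw": [0, 0, 0, 0, 0, 0, 0, 0, 0, 0], "dp": [[0, 0, 0], [0, 0, 0], [0, 0, 0], [0, 0, 0], [0, 0, 0], [0, 0, 0], [0, 0, 0], [0, 0, 0], [0, 0, 0], [0, 0, 0]], "rotation": [[0, 0, -0.0555], [0, 0, -0.0555], [0, 0, -0.0555], [0, 0, -0.0555], [0, 0, -0.0555], [0, 0, -0.0555], [0, 0, -0.0555], [0, 0, -0.0555], [0, 0, -0.0555], [0, 0, 0]]}}

```text
clock: 31.2
position: [0.5622, 0.3046, 0.2973]
tool_rot: [-3.141, -0.001, 3.136]
force: [0.5, 0.8, -0.8]
grip_width: 0.0853
```

Request:
{"method": "move_arm", "body": {"jaw": [0, 0], "dp": [[0, 0, 0], [0, 0, 0]], "rotation": [[0, 0, 0], [0, 0, 0]]}}

```text
clock: 31.45
position: [0.5622, 0.3054, 0.2981]
tool_rot: [-3.141, 0.0, 3.135]
force: [0.2, -0.1, 0.5]
grip_width: 0.0857
```

```bash
python3 - <<'E'
from snap import *
im,c,s=snap("w11");print(s["position"],s["tool_rot"],s["qpos"])
p=proj("wrist",(.5604,.3053,.139),c).astype(int);print(p)
print("knob",fit(im,tuple(int(x) for x in p),(0,60,0),(25,255,130),.139,c,45))
E
```

```text
[0.56222165 0.30536193 0.29808035] [-3.14132042e+00  9.55284884e-05  3.13490068e+00] [ 0.01377177  0.66196355 -1.01505812  1.44180313  0.56508435  1.34904446
  0.53538807]
[313 219]
knob [560.8 306.   25.9  27.8]
```

View pics/w11.png

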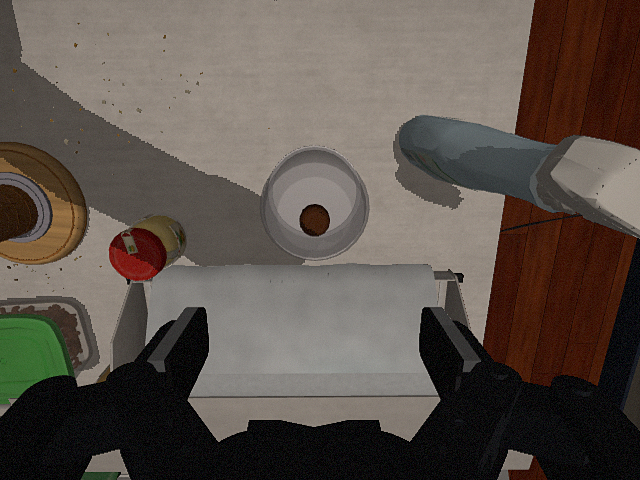

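Knob measured at (0.561,0.306), right below the TCP.

Request:
{"method": "move_arm", "body": {"jaw": [0, 0, 0, 0, 0, 0, 0], "dp": [[0.001, 0, 0.05], [0, 0, 0.06], [0, 0, 0.05], [0, 0, 0.03], [0, 0, 0.015], [0, 0, 0.009], [0, 0, 0]], "rotation": [[0, 0, 0], [0, 0, 0], [0, 0, 0], [0, 0, 0], [0, 0, 0], [0, 0, 0], [0, 0, 0]]}}

```text
clock: 32.38
position: [0.5616, 0.3057, 0.1274]
tool_rot: [3.141, 0.001, 3.137]
force: [0.4, -0.5, 0.0]
grip_width: 0.0854
```

Request:
{"method": "move_arm", "body": {"jaw": [200, 200, 200, 200, 200, 200, 200, 200], "dp": [[0, 0, 0], [0, 0, 0], [0, 0, 0], [0, 0, 0], [0, 0, 0], [0, 0, 0], [0, 0, 0], [0, 0, 0]], "rotation": [[0, 0, 0], [0, 0, 0], [0, 0, 0], [0, 0, 0], [0, 0, 0], [0, 0, 0], [0, 0, 0], [0, 0, 0]], "squeeze": 50}}

```text
clock: 33.38
position: [0.5615, 0.3058, 0.1272]
tool_rot: [3.141, 0.0, 3.137]
force: [0.3, 1.3, 6.5]
grip_width: 0.024
```

Request:
{"method": "move_arm", "body": {"jaw": [200, 200, 200, 200, 200, 200], "dp": [[0, 0, -0.01], [0, 0, -0.03], [0, 0, -0.05], [0, 0, -0.06], [0, 0, -0.05], [0, 0, 0]], "rotation": [[0, 0, 0], [0, 0, 0], [0, 0, 0], [0, 0, 0], [0, 0, 0], [0, 0, 0]]}}

```text
clock: 34.12
position: [0.5618, 0.3065, 0.2913]
tool_rot: [3.139, 0.004, 3.137]
force: [0.7, 0.4, -2.9]
grip_width: 0.0236
```

Request:
{"method": "move_arm", "body": {"jaw": [200, 200, 200, 200, 200, 200, 200, 200, 200, 200], "dp": [[-0.0015, -0.03, 0], [-0.0015, -0.0474, 0], [-0.0015, -0.0474, 0], [-0.0015, -0.0474, 0], [-0.0015, -0.0474, 0], [-0.0015, -0.0474, 0], [-0.0015, -0.0474, 0], [-0.0015, -0.0474, 0], [-0.0015, -0.0474, 0], [-0.001, -0.03, 0]], "rotation": [[0, 0, 0], [0, 0, 0], [0, 0, 0], [0, 0, 0], [0, 0, 0], [0, 0, 0], [0, 0, 0], [0, 0, 0], [0, 0, 0], [0, 0, 0]]}}

```text
clock: 35.38
position: [0.571, -0.048, 0.2869]
tool_rot: [-3.141, -0.001, 3.136]
force: [0.8, 0.0, -2.1]
grip_width: 0.0243
```

Request:
{"method": "move_arm", "body": {"jaw": [200, 200, 200], "dp": [[0, 0, 0], [0, 0, 0], [0, 0, 0]], "rotation": [[0, 0, 0], [0, 0, 0], [0, 0, 0]]}}

```text
clock: 35.75
position: [0.5714, -0.0449, 0.287]
tool_rot: [3.141, -0.0, 3.139]
force: [-1.0, 0.8, -1.5]
grip_width: 0.024
```

```bash
python3 - <<'E'
from snap import *
im,c,s=snap("w12");print(s["position"],s["tool_rot"],s["qpos"],s["grip_width"])
sd=grab_frame("side");cv2.imwrite("pics/side1.png",sd)
o=np.zeros((480,800,3),np.uint8);o[:330,:440]=cv2.resize(im,(440,330));o[:480,440:]=cv2.resize(sd[120:360,200:380],(360,480),interpolation=cv2.INTER_CUBIC);cv2.imwrite("pics/w12c.png",o)
E
```

```text
[ 0.57137308 -0.04489495  0.28704253] [ 3.14143936e+00 -2.90421898e-05  3.13876260e+00] [ 0.68874054  0.57243211 -1.06853711  1.63699891  0.52388856  1.2494457
  1.08419135] 0.023968926609252515
```

View pics/w12c.png

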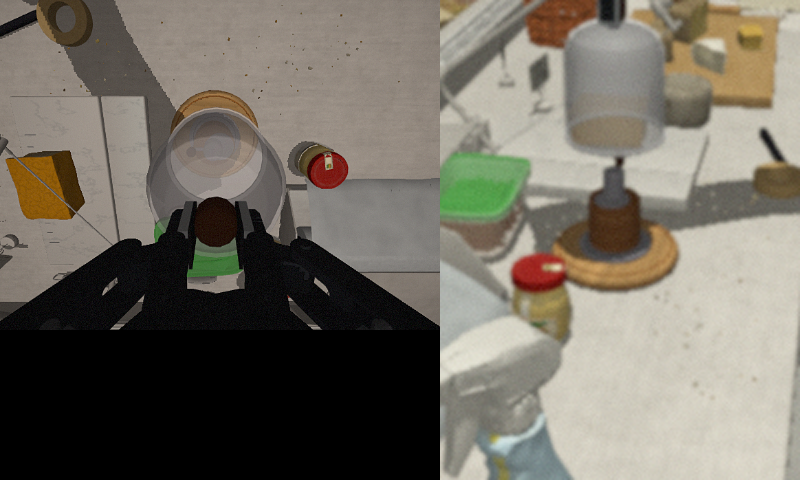

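The bell hangs upright above the stack. I'll align it and lower it slowly.

Request:
{"method": "move_arm", "body": {"jaw": [200, 200, 200, 200, 200, 200, 200, 200, 200], "dp": [[-0.002, -0.0043, 0], [0, 0, 0], [0, 0, 0.012], [0, 0, 0.015], [0, 0, 0.015], [0, 0, 0.015], [0, 0, 0.015], [0, 0, 0.008], [0, 0, 0]], "rotation": [[0, 0, 0], [0, 0, 0], [0, 0, 0], [0, 0, 0], [0, 0, 0], [0, 0, 0], [0, 0, 0], [0, 0, 0], [0, 0, 0]]}}

```text
clock: 36.98
position: [0.573, -0.0493, 0.2225]
tool_rot: [3.141, -0.001, 3.137]
force: [-0.3, -0.4, -1.9]
grip_width: 0.0236
```

Request:
{"method": "move_arm", "body": {"jaw": [200, 200, 200, 200, 200, 200, 200, 200], "dp": [[0, 0, 0.012], [0, 0, 0.012], [0, 0, 0.012], [0, 0, 0.012], [0, 0, 0.01], [0, 0, 0.008], [0, 0, 0.005], [0, 0, 0]], "rotation": [[0, 0, 0], [0, 0, 0], [0, 0, 0], [0, 0, 0], [0, 0, 0], [0, 0, 0], [0, 0, 0], [0, 0, 0]]}}

```text
clock: 37.98
position: [0.5731, -0.0493, 0.166]
tool_rot: [3.142, -0.0, 3.137]
force: [0.3, 0.1, -2.6]
grip_width: 0.0237
```

Request:
{"method": "move_arm", "body": {"jaw": [200, 200, 200, 200, 200, 200], "dp": [[0, 0, 0.007], [0, 0, 0.006], [0, 0, 0.005], [0, 0, 0.004], [0, 0, 0.002], [0, 0, 0]], "rotation": [[0, 0, 0], [0, 0, 0], [0, 0, 0], [0, 0, 0], [0, 0, 0], [0, 0, 0]]}}

```text
clock: 38.72
position: [0.5731, -0.0493, 0.1469]
tool_rot: [3.142, -0.0, 3.137]
force: [0.5, -0.2, -2.6]
grip_width: 0.0239
```

Request:
{"method": "move_arm", "body": {"jaw": [200, 200, 200, 200], "dp": [[0, 0, 0.0008], [0, 0, 0.0008], [0, 0, 0.0005], [0, 0, 0]], "rotation": [[0, 0, 0], [0, 0, 0], [0, 0, 0], [0, 0, 0]]}}

```text
clock: 39.22
position: [0.5732, -0.0492, 0.1454]
tool_rot: [3.141, 0.0, 3.137]
force: [-0.4, 1.2, 1.3]
grip_width: 0.0239
```

Contact came at the expected height (TCP 0.1454 against 0.1452 predicted). One more light press, then release and back off.

Request:
{"method": "move_arm", "body": {"jaw": [200, 200, 170, 120, 60, 0, 0, 0], "dp": [[0, 0, 0.0005], [0, 0, 0], [0, 0, 0], [0, 0, 0], [0, 0, 0], [0, 0, 0], [0, 0, 0], [0, 0, 0]], "rotation": [[0, 0, 0], [0, 0, 0], [0, 0, 0], [0, 0, 0], [0, 0, 0], [0, 0, 0], [0, 0, 0], [0, 0, 0]]}}

```text
clock: 40.22
position: [0.5731, -0.0493, 0.1448]
tool_rot: [3.142, -0.0, 3.137]
force: [0.0, -0.8, 0.9]
grip_width: 0.0852
```

Request:
{"method": "move_arm", "body": {"jaw": [0, 0, 0, 0, 0, 0, 0, 0, 0, 0], "dp": [[0, 0, -0.02], [0, 0, -0.05], [0, 0, -0.07], [0, 0, -0.07], [0, -0.06, 0], [0, -0.06, 0], [0, -0.06, 0], [0, -0.06, 0], [0, 0, 0], [0, 0, 0]], "rotation": [[0, 0, 0], [0, 0, 0], [0, 0, 0], [0, 0, 0], [0, 0, 0], [0, 0, 0], [0, 0, 0], [0, 0, 0], [0, 0, 0], [0, 0, 0]]}}

```text
clock: 41.48
position: [0.5723, -0.2405, 0.3136]
tool_rot: [3.141, 0.001, 3.138]
force: [-0.0, 0.2, 0.4]
grip_width: 0.0856
```

```bash
python3 - <<'E'
from snap import *
sd=grab_frame("side");t=grab_frame("top");cv2.imwrite("pics/side2.png",sd);cv2.imwrite("pics/top3.png",t);print(bot.observe()["position"],bot.observe()["clock"])
o=np.zeros((480,800,3),np.uint8);o[:,:360]=cv2.resize(sd[120:360,200:380],(360,480),interpolation=cv2.INTER_CUBIC);o[:330,360:]=cv2.resize(t,(440,330));cv2.imwrite("pics/fin.png",o)
E
```

```text
[ 0.57246071 -0.23995599  0.31353673] 41.575
```

View pics/fin.png

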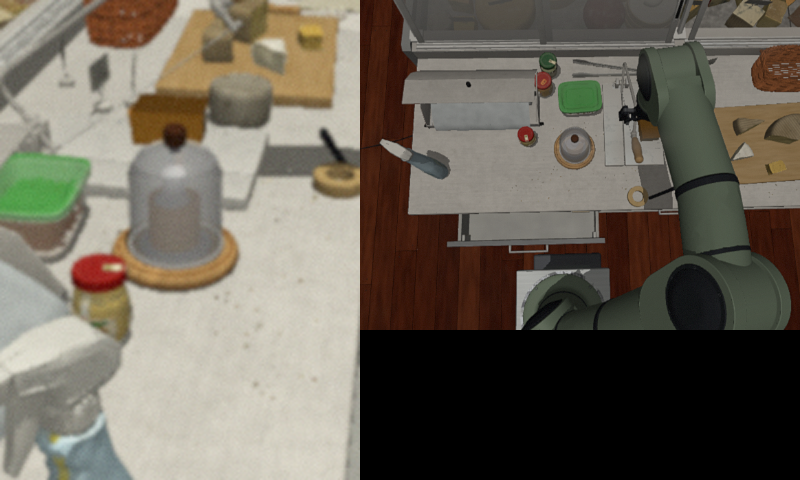

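The final view shows the bell upright and centred on the wooden foot, with the stack inside. The jars, tape and grey cheese are where they were, and the robot is clear.

```bash
python3 -c "
from h import *
print(workorder.job_done())"
```

```text
the job is handed in; nothing more can be done
None
```

The girolle is assembled and handed in at about 42 s: cheese, then lid, then scraper on the spindle, with the bell lowered over them last.

- **Bell:** it was set down slowly and released only after it stood on the wood. It touched at TCP z = 0.1454 m, against 0.1452 m expected for the rim on the foot. In the last side and top views it stands upright and centred on the foot.
- **Stack:** the lid and scraper also met contact within about 1 mm of their expected heights. The cheese touched about 1 mm higher than expected, probably because it slipped slightly in the grip. The highest force I read was about 33 N, when the cheese seated.
- **Bystanders:** in the last views the jar, grey cheese and tape roll look unmoved, and the gripper is clear of everything.
- **Disagreements:** the wrist and top cameras differed by 1–3 mm on the spindle position, which was inside the 4 mm clearance. One automatic fit of the steel plate failed, and one of the cheese on the stand gave a wrong diameter. I placed by the directly seen spindle tip and hub instead.

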